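# Turn the ribbed plate over in the turn-over chute

### The job

Turn the ribbed steel plate over so that its plain face can be ground next: slide the low guard door in front of it fully open, past its neighbour on the double track, then ease the plate through the opening and over the deck edge so that it drops onto the ramp, flips and comes to rest on the ramp of that same bay with its ribs underneath. Leave that door open, and leave the other door and the vee block as they are.

Things in the scene. Friction and masses are not known exactly. Their poses are not given: they have to be found in the camera images.
- station: Fixed turn-over station. Origin on the bench, mid-width, below the deck edge. +x: push direction, level, from deck to ramp (roughly to the robot's right); +y: along the doors, roughly away from the robot. Flat deck, top 150 mm up, from x = -200 mm to its free edge at x = 0, y = +-124 mm. Beyond the edge: open-topped chute, two bays, near (y < 0) and far (y > 0), with a 6 mm divider at y = 0.
- near_door (a joint): Near bay's guard door: panel 114 mm wide, 6 mm thick, top 37.5 mm above the deck, on the track at x = -38 mm; spans y = -110 to 4 mm at 0. Slides to +y, past far_door: 0 shut, 0.105 m fully open (y = -114 to -5 mm clear). About 1.2 N of friction, stays where left, may start up to 8 mm ajar. Grooves flush with the deck; 38 mm tall side fences at y = +-114 mm, x = -60 to 60 mm.
- far_door (a joint): Far bay's guard door: same panel, on the track at x = -18 mm; spans y = -4 to 110 mm at 0. Slides to -y, behind near_door: 0 shut, 0.105 m fully open (y = 5 to 114 mm clear, but near_door, if ajar, reaches up to y = 12 mm). About 1.2 N of friction, stays where left, may start up to 8 mm ajar.
- near_door_knob (a point): Top centre of near_door's black square knob, 14 x 14 mm and 30 mm tall, standing on the door's top edge (knob from 37.5 to 67.5 mm above the deck), near the door's -y end. Axes as the station. Moves with the door.
- far_door_knob (a point): Top centre of far_door's black square knob, same shape and height, near the door's +y end. Axes as the station. Moves with the door.
- edge_near_bay (a point): Point on the deck edge in the near bay (station x = 0, y = -60 mm, deck height). Axes as the station.
- edge_far_bay (a point): Point on the deck edge in the far bay (station x = 0, y = 60 mm, deck height). Axes as the station.
- ramp_foot (a point): Middle of the steel ramp's foot: under the deck at x = -26 mm, 12 mm up, with a stop. The ramp rises 32 degrees along +x to 107 mm up at x = 127 mm; divider top 110 mm up, cheeks at y = +-114 mm. A plate eased square over the edge (under 80 mm/s) and let go as soon as its middle is 5 to 20 mm past x = 0 tips, its nose slides back under the deck and it falls onto the ramp upside down.
- plate: Loose steel plate, 100 mm long (its x, roughly along the push direction), 70 mm wide (y), 6 mm thick, 0.3 to 0.5 kg, with two lengthwise ribs 80 x 6 mm, 6 mm high, at y = +-22 mm on one face. Origin: centre of the plain face; z points out of the ribbed face: up at the start, when it lies plain face down on the deck before one of the doors; downwards once turned over.
- plate_mid (a point): Middle of the plate's 6 mm thickness. Axes as the plate.
- vee_block: Loose dark steel vee block 60 x 46 x 38 mm, 0.6 kg, on the deck before the other door. Origin: centre of its underside; z up. To be left where it is.
There are look-alikes about, which are no part of the job. What is shaped like the plate but turquoise is not meant.

How it is judged:
By the outcome, as a careful person would: the job done as asked, in the order asked, and still so for the second after the job is handed in, with the robot touching nothing.
It also fails if it takes over 54 s, if anything falls off the work surface, if the arm or the gripper's body presses on something with over 40 N, if the wrist force passes 120 N, or if a joint passes its speed limit or range.

### The arm

A 6-joint arm with a two-finger parallel gripper is mounted at the origin on the work surface. World frame = base frame: x ahead of the robot, y to its left, z up, the work surface at z = 0. Lengths are in m, angles in rad, forces in N, time in s.
With the tool pointing down it reaches from about 0.425 to 0.95 m from the base axis. Payload 3.5 kg.
Tool frame: the origin (TCP) lies midway between the tips of the shut fingers; the grasp point (between the pads) lies ctrl.hold_point_z behind it (ctrl.hold_point_z is the distance from the TCP to the grasp point, in m); z points along the fingers, x is the direction in which the jaws open and shut, and the axes are right-handed (so a half turn about z gives the same grasp; the last joint's range is limited). The gripper opens to 85 mm and grips with 20 to 120 N. Pads are 22 mm wide; open, the fingers measure 114 mm over their backs; the gripper's body (76 mm by 85 mm) begins 54 mm behind the grasp point. The pads swing forward as they close: fully open they stand 13 mm farther back than shut.
Start: joints at [-1.483, 0.286, 1.577, -0, 1.279, -0.15], TCP at [0.159, -0.656, 0.231] pointing down, gripper open.
Joint ranges: [-2.77, 2.77], [-0.9, 2.22], [0.21, 2.48], [-1.53, 4.67], [0.24, 2.81], [-2.84, 2.84]. Speed limits (rad/s): [2.79, 2.79, 3.14, 3.14, 3.14, 3.14].

### API

Orientations are given as a unit quaternion [x, y, z, w].
In Python, from plant import ctrl gives the robot as it stands.
- The arm moves only by the tool step_arm, never from a script. Its arguments are lists of equal length, an entry for each row: "gripper": the gripper's target within -1 to 1 (shut at 1, half-way at 0, fully open at -1); "linear": the shift along the tool's x, y, z in m, a list of three; "delta_rot": the turn, a rotation vector about the tool's x, y, z in degrees, a list of three. A call has 1 to 20 rows; each row is the pose to reach, as a shift and turn from the pose commanded when the call began, along the tool's axes at that moment; what a row does not reach only later rows make up. A row lasts 1/8 s, in which the tool goes at most 62.5 mm and 10.7 degrees, less where a joint would pass 70% of its speed; a pose out of reach is approached as far as the arm can. A call with a gripper value outside its range is refused whole. The fingers move at their own pace and stop on an object; "grip_force" is the grip in N (left out, the last holds). Time passes only in rows, so rows that repeat a pose let the fingers close. It gives the time, the measured TCP pose, the force and the opening at its end, in the units of the state.
- ctrl.get_state(): the state, without advancing time (a new reading comes with each control period).
- ctrl.read_camera(name): name is "scene" or "side" or "wrist"; returns a dict with "frame" (480x640x3 uint8, red, green, blue), "fx", "fy", "cx", "cy" (pixels), "k1" (the pictures are not rectified: a ray, as slopes to the right and down, at radius r is drawn at 1 + k1 r^2 times it, then the intrinsics apply), "view" (4x4, takes a point from world to camera coordinates). Camera axes: x right, y down, z forward; pixel columns grow to the right and rows downward; lengths in m; the calibration is good to about 2 mm. A picture is of the moment at which its call begins. There is no depth.
- ctrl.sign_off(): hands the job in, once; it reports no verdict.
The state is a dict: "time": time; "qpos": joint angles; "dq": joint speeds; "joint_efforts": joint torques, N m; "eef_pos": TCP position; "tcp_rot": TCP orientation; "contact_force": force on the tool from outside, world axes, zero at the start; "wrist_torque": the same for the moment, N m; "opening": opening from 0.0 (shut) to 1.0 (fully open).
Only numpy, scipy, OpenCV 4.12 (cv2) and the standard library are available. Lean on these libraries where they do the work, as an engineer would, in place of code of your own. Each camera call takes 0.05 s, during which the arm holds its last target. There are 200 camera calls.

## Working session

There is one attempt and no reset: what is moved stays moved. The work goes in short steps, Python scripts to look and compute and a tool call to move; the robot and the scene stay as the last step left them, time stands still between calls to the robot, and variables do not carry over. Pictures are saved under pics/ and viewed, on a budget of 10 in all, crops included, one or two more only if the job needs it, and the job is handed in when it is done.

Besides the shell and the picture viewer there is one more tool, called after "Call:" by a JSON object that holds its "api" and its "payload", one argument or row to a line. step_arm: Moves the arm, as the interface text tells. Its arguments: {"type":"object","properties":{"gripper":{"type":"array"},"linear":{"type":"array"},"delta_rot":{"type":"array"},"grip_force":{"type":"number"}},"required":["gripper","linear","delta_rot"]}

```bash
ls; mkdir -p pics; cat > h.py <<'E'
import numpy as np, cv2
from plant import ctrl
def snap(n,f):
    c=ctrl.read_camera(n); cv2.imwrite('pics/'+f,c['frame'][:,:,::-1]); return c
def ray(c,u,v):
    x,y=(u-c['cx'])/c['fx'],(v-c['cy'])/c['fy']; X,Y=x,y
    for _ in range(20):
        s=1+c['k1']*(X*X+Y*Y); X,Y=x/s,y/s
    V=np.array(c['view']); R=V[:3,:3]; o=-R.T@V[:3,3]; return o,R.T@np.array([X,Y,1])
def onz(c,u,v,z):
    o,d=ray(c,u,v); return o+d*(z-o[2])/d[2]
def proj(c,p):
    V=np.array(c['view']); q=V[:3,:3]@np.asarray(p)+V[:3,3]; X,Y=q[:2]/q[2]; s=1+c['k1']*(X*X+Y*Y)
    return np.array([c['fx']*X*s+c['cx'],c['fy']*Y*s+c['cy']])
E
python3 - <<'E'
from h import *
import pickle
cs={n:snap(n,n+'0.png') for n in('scene','side','wrist')}
pickle.dump(cs,open('c0.pkl','wb'))
for n,c in cs.items(): print(n,c['fx'],c['k1'],np.round(np.array(c['view']),3).tolist())
a=np.hstack([cv2.resize(cs[n]['frame'],(400,300)) for n in('scene','side')])
print(ctrl.hold_point_z, ctrl.get_state())
E
```

```text
pics
scene 492.77786366201656 -0.11223713740374751 [[0.872, 0.49, -0.005, -0.477], [0.406, -0.727, -0.554, -0.059], [-0.275, 0.481, -0.832, 1.1], [0.0, 0.0, 0.0, 1.0]]
side 457.7845214375916 -0.09775105325578468 [[0.95, -0.313, 0.019, -0.435], [-0.146, -0.496, -0.856, 0.252], [0.277, 0.81, -0.516, 0.7], [0.0, 0.0, 0.0, 1.0]]
wrist 364.69828145223045 -0.056841996066820825 [[0.237, -0.972, -0.001, -0.674], [-0.936, -0.229, 0.269, -0.035], [-0.261, -0.062, -0.963, 0.377], [0.0, 0.0, 0.0, 1.0]]
0.0187 {'time': 0.15, 'qpos': array([-1.48301662e+00,  2.86980523e-01,  1.57782451e+00,  2.55842478e-05,
        1.27861247e+00, -1.50010818e-01]), 'dq': array([ 0.00047872, -0.00274371, -0.00558308, -0.00089415, -0.0021362 ,
       -0.00019641]), 'joint_efforts': array([ 6.11737541e-04, -4.06601572e+01, -2.93140250e+01, -1.87523310e-04,
        3.97191674e-03, -6.11765785e-07]), 'eef_pos': array([ 0.15898307, -0.65548998,  0.23026148]), 'tcp_rot': array([ 7.85985905e-01, -6.18243742e-01, -6.15872076e-04, -6.73326850e-04]), 'contact_force': array([-0.07872787, -0.49033915, -0.61113316]), 'wrist_torque': array([ 0.02840616, -0.02413145,  0.00010411]), 'opening': 0.9985536247910229}
```

View pics/scene0.png

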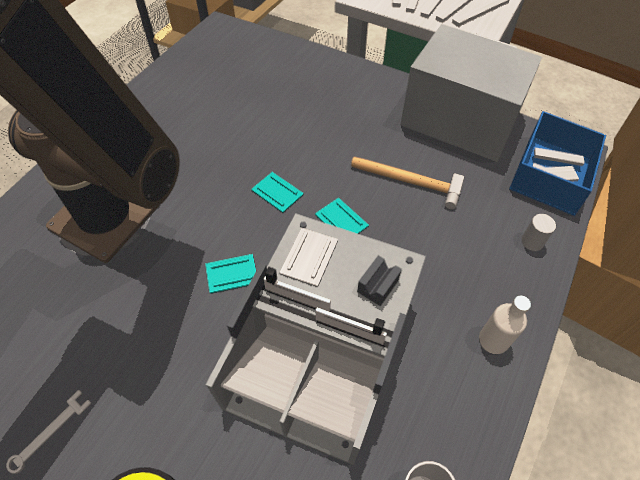

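View pics/side0.png

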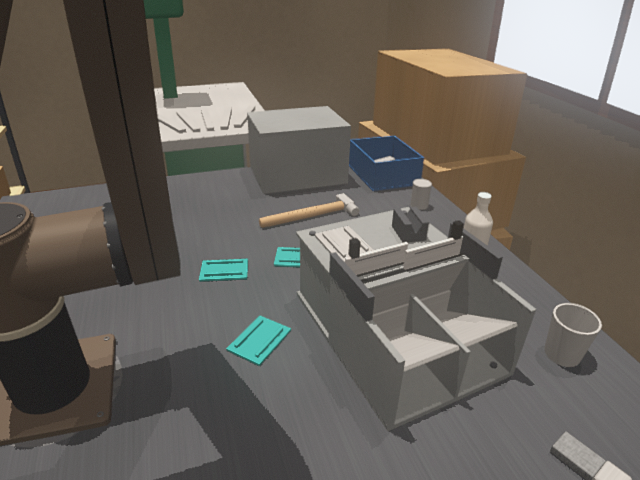

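The scene view shows four plate-shaped things: turquoise ones at (277,191), (342,217) and (231,273), and a grey steel one with ribs at (308,256). The grey one lies on the deck before the near door, whose knob is at (271,276). It is the only one that fits; the turquoise ones are ruled out. The vee block is at (378,280) before the far door. I'll confirm this in an enlarged crop.

```bash
python3 - <<'E'
import pickle,cv2
cs=pickle.load(open('c0.pkl','rb'))
f=cs['scene']['frame'][205:355,225:435,::-1]
f=cv2.resize(f,None,fx=3.8,fy=3.8,interpolation=cv2.INTER_CUBIC)
cv2.imwrite('pics/crop1.png',f)
E
```

```text
(no output)
```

View pics/crop1.png

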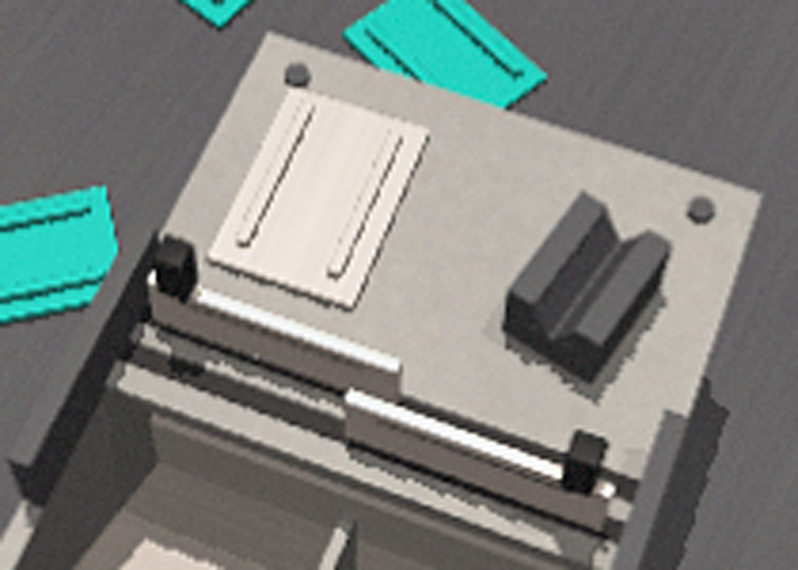

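The crop confirms it: the steel plate has its ribs up, with corners at crop (298,88), (428,130), (352,307) and (208,262). The near knob top is at about (176,246) and the far knob top at about (587,440). Turquoise plates lie only on the bench.

```bash
python3 - <<'E'
from h import *
import pickle
cs=pickle.load(open('c0.pkl','rb'));c=cs['scene']
def P(u,v,z): return onz(c,(u+.5)/3.8-.5+225,(v+.5)/3.8-.5+205,z)
D=[P(268,33,.15),P(760,193,.15)]
x_y=(D[1]-D[0]); print('deck w',np.linalg.norm(x_y)); y=x_y/np.linalg.norm(x_y); x=np.array([y[1],-y[0],0])
O=(D[0]+D[1])/2+.2*x; O[2]=0
print('D',np.round(D,4),'O',O,'yaw x',np.degrees(np.arctan2(x[1],x[0])))
S=lambda p:np.round([(p-O)@x*1e3,(p-O)@y*1e3,p[2]*1e3],1)
for n,a in dict(edge=(118,375,.15),near_knob=(176,246,.2175),far_knob=(587,440,.2175),neardoorR=(400,365,.1875),fardoorL=(347,395,.1875),fardoorR=(612,490,.1875),ndL=(152,275,.1875)).items():
  p=P(*a); print(n,np.round(p,4),S(p))
pc=[P(298,88,.156),P(428,130,.156),P(352,307,.156),P(208,262,.156)]
for p in pc: print('plate',np.round(p,4),S(p))
print('mid',np.mean(pc,0),S(np.mean(pc,0)))
d=(pc[2]+pc[3]-pc[0]-pc[1]);print('plate yaw',np.degrees(np.arctan2(d[1],d[0])))
# side view reproject
for n,p in dict(O=O+[0,0,.15],dl=D[0],dr=D[1],nk=P(176,246,.2175),fk=P(587,440,.2175)).items(): print(n,proj(cs['side'],p))
f=cs['side']['frame'][200:330,290:500,::-1]
cv2.imwrite('pics/crop2.png',cv2.resize(f,None,fx=3.8,fy=3.8,interpolation=cv2.INTER_CUBIC))
E
```

```text
deck w 0.24702258981753333
D [[0.4402 0.1202 0.15  ]
 [0.6852 0.1516 0.15  ]] O [ 0.58815669 -0.0624906   0.        ] yaw x -82.69126046762527
edge [ 0.4774 -0.0708  0.15  ] [  -5.8 -110.9  150. ]
near_knob [ 0.4907 -0.0344  0.2175] [-40.3 -93.1 217.5]
far_knob [ 0.6751 -0.0307  0.2175] [-20.5  90.2 217.5]
neardoorR [ 0.5901 -0.0238  0.1875] [-38.2   6.8 187.5]
fardoorL [ 0.5777 -0.0463  0.1875] [-17.4  -8.3 187.5]
fardoorR [ 0.69   -0.0316  0.1875] [-17.7 105.  187.5]
ndL [ 0.4779 -0.0378  0.1875] [ -38.5 -106.2  187.5]
plate [0.4717 0.0953 0.156 ] [-171.4  -95.5  156. ]
plate [0.5366 0.1041 0.156 ] [-171.8  -30.   156. ]
plate [0.5512 0.0052 0.156 ] [-71.8 -28.  156. ]
plate [ 0.4841 -0.0063  0.156 ] [-69. -96. 156.]
mid [0.51090178 0.04960355 0.156     ] [-121.   -62.4  156. ]
plate yaw -82.29136409268418
O [413.80594817 274.25845878]
dl [295.30996015 231.53121047]
dr [406.85316237 206.54327831]
nk [353.53111919 239.04476324]
fk [456.38092535 221.09430742]
```

View pics/crop2.png

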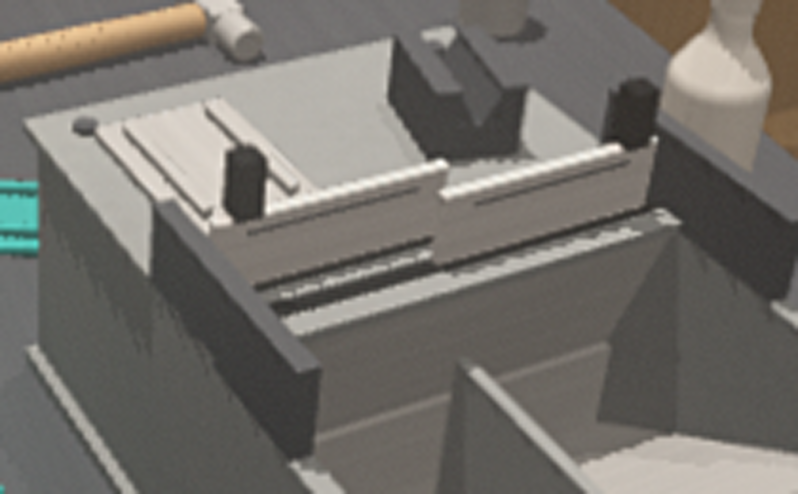

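Both views agree within about 2 mm: the station origin is at (0.588,-0.0625) with +x at -82.7°, the near knob is at (0.491,-0.034), and the plate centre is at (0.511,0.050). I'll move above the near knob with the jaws along the door.

Call:
{"api": "step_arm", "payload": {
  "gripper": [-1, -1, -1, -1, -1, -1, -1, -1, -1, -1, -1, -1, -1, -1, -1, -1, -1, -1, -1],
  "linear": [
    [-0.019, -0.043, -0.01],
    [-0.038, -0.086, -0.02],
    [-0.057, -0.129, -0.03],
    [-0.076, -0.172, -0.04],
    [-0.095, -0.215, -0.05],
    [-0.114, -0.258, -0.06],
    [-0.133, -0.3, -0.07],
    [-0.177, -0.319, -0.07],
    [-0.221, -0.338, -0.07],
    [-0.265, -0.356, -0.07],
    [-0.309, -0.375, -0.07],
    [-0.353, -0.394, -0.07],
    [-0.397, -0.413, -0.07],
    [-0.441, -0.432, -0.07],
    [-0.485, -0.45, -0.07],
    [-0.51, -0.462, -0.07],
    [-0.5256, -0.4687, -0.07],
    [-0.5256, -0.4687, -0.07],
    [-0.5256, -0.4687, -0.07]
  ],
  "delta_rot": [
    [0, 0, -5],
    [0, 0, -10],
    [0, 0, -15],
    [0, 0, -20],
    [0, 0, -25],
    [0, 0, -30],
    [0, 0, -35],
    [0, 0, -40],
    [0, 0, -45],
    [0, 0, -50],
    [0, 0, -55],
    [0, 0, -60],
    [0, 0, -65],
    [0, 0, -70],
    [0, 0, -75],
    [0, 0, -80],
    [0, 0, -83.7],
    [0, 0, -83.7],
    [0, 0, -83.7]
  ],
  "grip_force": 20
}}

```text
time: 2.52
eef_pos: [0.4907, -0.0355, 0.3012]
tcp_rot: [0.998, 0.063, -0.0, 0.0]
contact_force: [-0.3, 0.4, -0.6]
opening: 0.997
```

```bash
python3 - <<'E'
from h import *
import pickle
c=snap('wrist','w1.png'); pickle.dump(c,open('w1.pkl','wb'))
s=ctrl.get_state();print(s['eef_pos'],s['tcp_rot'],s['qpos'],s['time'])
print('knob expected',proj(c,[.4907,-.0344,.2175]))
E
```

```text
[ 0.49065722 -0.0357073   0.30120402] [ 9.98016368e-01  6.29546564e-02 -1.64168188e-04  1.19582335e-04] [-2.79038713e-01 -1.75321425e-01  1.93191784e+00 -3.41296165e-04
  1.38522535e+00 -4.04968336e-01] 2.575
knob expected [312.82708267 243.75226369]
```

View pics/w1.png

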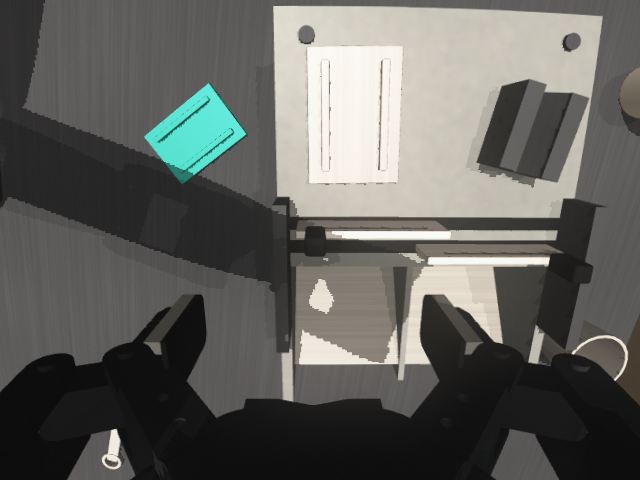

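The wrist view shows the near knob as a dark blob at about (306–326, 226–256). The plate's corners are (307,46), (403,46), (399,184) and (308,184), and the deck's back corners are (274,6) and (602,16). I'll check these against the station estimate.

```bash
cat >> h.py <<'E'
O=np.array([.58816,-.06249,0]); th=np.radians(-82.69); sx=np.array([np.cos(th),np.sin(th),0]); sy=np.array([-sx[1],sx[0],0])
S=lambda p:np.round([(p-O)@sx*1e3,(p-O)@sy*1e3,p[2]*1e3],1)
W=lambda x,y,z:O+sx*x/1e3+sy*y/1e3+np.array([0,0,z/1e3])
E
python3 - <<'E'
from h import *
import pickle
c=pickle.load(open('w1.pkl','rb'))
print('cam',S(ray(c,0,0)[0]))
for n,u,v,z in [('dl',274,6,.15),('dr',602,16,.15),('p',307,46,.156),('p',403,46,.156),('p',399,184,.156),('p',308,184,.156),('ndR',450,235,.1875),('fdL',429,261,.1875)]: print(n,S(onz(c,u,v,z)))
for X in(-47,-33):
  for Y in (-100,-86):
    print([np.round(proj(c,W(X,Y,z))).tolist() for z in (217.5,187.5)])
E
```

```text
cam [-107.5  -93.   443.1]
dl [-199.6 -121.3  150. ]
dr [-199.2  125.1  150. ]
p [-171.   -97.4  156. ]
p [-171.5  -27.8  156. ]
p [-71.1 -25.2 156. ]
p [-70.9 -96.9 156. ]
ndR [-38.    7.3 187.5]
fdL [-17.9  -6.5 187.5]
[[302.0, 234.0], [303.0, 223.0]]
[[324.0, 234.0], [323.0, 223.0]]
[[302.0, 254.0], [303.0, 242.0]]
[[324.0, 254.0], [323.0, 242.0]]
```

Agreement is within 2 mm. Next: lower onto the knob, grip it gently, slide the door +y by 103 mm, release and rise.

Call:
{"api": "step_arm", "payload": {
  "gripper": [-1, -1, -1, -1, 1, 1, 1, 1, 1, 1, 1],
  "linear": [
    [0.002, 0, 0.036],
    [0.002, 0, 0.072],
    [0.002, 0, 0.108],
    [0.002, 0, 0.108],
    [0.002, 0, 0.108],
    [0.002, 0, 0.108],
    [0.002, 0, 0.108],
    [0.002, 0, 0.108],
    [0.002, 0, 0.108],
    [0.002, 0, 0.108],
    [0.002, 0, 0.108]
  ],
  "delta_rot": [
    [0, 0, 0],
    [0, 0, 0],
    [0, 0, 0],
    [0, 0, 0],
    [0, 0, 0],
    [0, 0, 0],
    [0, 0, 0],
    [0, 0, 0],
    [0, 0, 0],
    [0, 0, 0],
    [0, 0, 0]
  ],
  "grip_force": 20
}}

```text
time: 3.95
eef_pos: [0.4931, -0.0346, 0.1942]
tcp_rot: [0.998, 0.064, 0.001, 0.0]
contact_force: [-0.6, 1.5, 5.2]
opening: 0.157
```

Call:
{"api": "step_arm", "payload": {
  "gripper": [1, 1, 1, 1, 1, 1, 1, 1, 1, 1, 1, 1, 1],
  "linear": [
    [0.01, 0, 0],
    [0.02, 0, 0],
    [0.03, 0, 0],
    [0.04, 0, 0],
    [0.05, 0, 0],
    [0.06, 0, 0],
    [0.07, 0, 0],
    [0.08, 0, 0],
    [0.09, 0, 0],
    [0.098, 0, 0],
    [0.102, 0, 0],
    [0.103, 0, 0],
    [0.103, 0, 0]
  ],
  "delta_rot": [
    [0, 0, 0],
    [0, 0, 0],
    [0, 0, 0],
    [0, 0, 0],
    [0, 0, 0],
    [0, 0, 0],
    [0, 0, 0],
    [0, 0, 0],
    [0, 0, 0],
    [0, 0, 0],
    [0, 0, 0],
    [0, 0, 0],
    [0, 0, 0]
  ]
}}

```text
time: 5.58
eef_pos: [0.5936, -0.022, 0.1942]
tcp_rot: [0.998, 0.064, -0.002, 0.001]
contact_force: [-7.8, -3.1, 8.4]
opening: 0.16
```

The knob travelled 101 mm and met the end stop (about 8 N), so the near door is fully open. Next: release, rise, set the jaws half open, and go behind the plate.

Call:
{"api": "step_arm", "payload": {
  "gripper": [0.2, 0.2, 0.2, 0.2, 0.2, 0.2, 0.2, 0.2, 0.2, 0.2, 0.2, 0.2, 0.2],
  "linear": [
    [0, 0, 0],
    [0, 0, 0],
    [0, 0, 0],
    [0, 0, -0.03],
    [0, 0, -0.06],
    [-0.02, -0.04, -0.075],
    [-0.04, -0.08, -0.075],
    [-0.06, -0.12, -0.075],
    [-0.074, -0.15, -0.075],
    [-0.074, -0.15, -0.045],
    [-0.074, -0.15, -0.015],
    [-0.074, -0.15, 0.0],
    [-0.074, -0.15, 0.0]
  ],
  "delta_rot": [
    [0, 0, 0],
    [0, 0, 0],
    [0, 0, 0],
    [0, 0, 0],
    [0, 0, 0],
    [0, 0, 0],
    [0, 0, 0],
    [0, 0, 0],
    [0, 0, 0],
    [0, 0, 0],
    [0, 0, 0],
    [0, 0, 0],
    [0, 0, 0]
  ]
}}

```text
time: 7.2
eef_pos: [0.5017, 0.1179, 0.1921]
tcp_rot: [0.998, 0.064, -0.001, -0.0]
contact_force: [0.6, 0.8, -0.3]
opening: 0.401
```

```bash
python3 - <<'E'
from h import *
import pickle
c=snap('side','s2.png'); w=snap('wrist','w2.png'); pickle.dump((c,w),open('c2.pkl','wb'))
s=ctrl.get_state();print(s['eef_pos'],S(s['eef_pos']),s['opening'],s['time'])
cv2.imwrite('pics/m2.png',np.hstack([cv2.resize(c['frame'][160:320,270:490],(400,300)),cv2.resize(w['frame'],(400,300))])[:,:,::-1])
E
```

```text
[0.50312178 0.1179049  0.19433744] [-189.7  -61.4  194.3] 0.3975510225640077 7.3
```

View pics/m2.png

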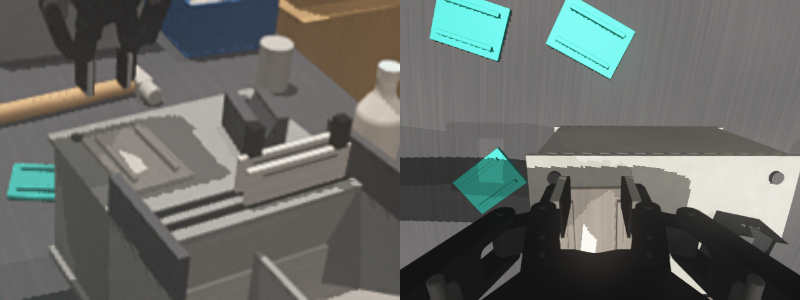

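Near door open (its panel now overlaps the far one), far door and vee block unchanged, and the fingers hover behind the plate's rear edge. A deck bolt sits near station (-180,-97), so I'll narrow the jaws a little and feel for the deck.

Call:
{"api": "step_arm", "payload": {
  "gripper": [0.35, 0.35, 0.35, 0.35, 0.35],
  "linear": [
    [0.002, -0.002, 0.01],
    [0.002, -0.002, 0.022],
    [0.002, -0.002, 0.032],
    [0.002, -0.002, 0.038],
    [0.002, -0.002, 0.038]
  ],
  "delta_rot": [
    [0, 0, 0],
    [0, 0, 0],
    [0, 0, 0],
    [0, 0, 0],
    [0, 0, 0]
  ]
}}

```text
time: 7.92
eef_pos: [0.5036, 0.1202, 0.1545]
tcp_rot: [0.998, 0.064, -0.001, -0.0]
contact_force: [1.0, -0.4, 0.3]
opening: 0.322
```

Call:
{"api": "step_arm", "payload": {
  "gripper": [0.35, 0.35],
  "linear": [
    [0, 0, 0.003],
    [0, 0, 0.003]
  ],
  "delta_rot": [
    [0, 0, 0],
    [0, 0, 0]
  ]
}}

```text
time: 8.18
eef_pos: [0.5041, 0.1202, 0.1524]
tcp_rot: [0.998, 0.064, 0.0, 0.0]
contact_force: [0.2, -0.7, 0.4]
opening: 0.322
```

Call:
{"api": "step_arm", "payload": {
  "gripper": [0.35, 0.35],
  "linear": [
    [0, 0, 0.002],
    [0, 0, 0.002]
  ],
  "delta_rot": [
    [0, 0, 0],
    [0, 0, 0]
  ]
}}

```text
time: 8.43
eef_pos: [0.504, 0.1202, 0.1503]
tcp_rot: [0.998, 0.064, -0.0, -0.0]
contact_force: [0.8, 0.4, -0.0]
opening: 0.323
```

Call:
{"api": "step_arm", "payload": {
  "gripper": [0.35, 0.35],
  "linear": [
    [0, 0, 0.0015],
    [0, 0, 0.0015]
  ],
  "delta_rot": [
    [0, 0, 0],
    [0, 0, 0]
  ]
}}

```text
time: 8.68
eef_pos: [0.5043, 0.1202, 0.1497]
tcp_rot: [0.998, 0.064, 0.0, 0.0]
contact_force: [-2.0, -0.6, 4.9]
opening: 0.328
```

Call:
{"api": "step_arm", "payload": {
  "gripper": [0.35, 0.35],
  "linear": [
    [0, 0, 0.001],
    [0, 0, 0.001]
  ],
  "delta_rot": [
    [0, 0, 0],
    [0, 0, 0]
  ]
}}

```text
time: 8.93
eef_pos: [0.5043, 0.1202, 0.1497]
tcp_rot: [0.998, 0.064, 0.0, 0.0]
contact_force: [-4.6, 0.1, 8.9]
opening: 0.327
```

Deck contact is at TCP z ≈ 0.1497. I'll rise 3 mm and push 98 mm at 56 mm/s, stopping well short of tipping, then look.

Call:
{"api": "step_arm", "payload": {
  "gripper": [0.35, 0.35, 0.35, 0.35, 0.35, 0.35, 0.35, 0.35, 0.35, 0.35, 0.35, 0.35, 0.35, 0.35, 0.35, 0.35],
  "linear": [
    [0, 0, -0.003],
    [0, 0.007, -0.003],
    [0, 0.014, -0.003],
    [0, 0.021, -0.003],
    [0, 0.028, -0.003],
    [0, 0.035, -0.003],
    [0, 0.042, -0.003],
    [0, 0.049, -0.003],
    [0, 0.056, -0.003],
    [0, 0.063, -0.003],
    [0, 0.07, -0.003],
    [0, 0.077, -0.003],
    [0, 0.084, -0.003],
    [0, 0.091, -0.003],
    [0, 0.098, -0.003],
    [0, 0.098, -0.003]
  ],
  "delta_rot": [
    [0, 0, 0],
    [0, 0, 0],
    [0, 0, 0],
    [0, 0, 0],
    [0, 0, 0],
    [0, 0, 0],
    [0, 0, 0],
    [0, 0, 0],
    [0, 0, 0],
    [0, 0, 0],
    [0, 0, 0],
    [0, 0, 0],
    [0, 0, 0],
    [0, 0, 0],
    [0, 0, 0],
    [0, 0, 0]
  ]
}}

```text
time: 10.92
eef_pos: [0.5169, 0.0222, 0.1511]
tcp_rot: [0.998, 0.064, 0.0, 0.001]
contact_force: [0.1, -0.3, 0.1]
opening: 0.328
```

```bash
python3 - <<'E'
from h import *
import pickle
c=snap('side','s3.png'); w=snap('scene','w3.png'); pickle.dump((c,w),open('c3.pkl','wb'))
s=ctrl.get_state();print(S(s['eef_pos']),s['contact_force'],s['time'])
cv2.imwrite('pics/m3.png',np.hstack([cv2.resize(c['frame'][190:340,310:460],(400,400),interpolation=2),cv2.resize(w['frame'][220:370,220:370],(400,400),interpolation=2)])[:,:,::-1])
print('expect front corners side/scene',[np.round((proj(k,W(21,y,156))-o)*400/150).tolist() for k,o in((c,[310,190]),(w,[220,220])) for y in(-97,-27)])
E
```

```text
[-93.5 -59.8 151.2] [ 0.56691805 -0.52231854  0.14825039] 11.025
expect front corners side/scene [[157.0, 279.0], [261.0, 247.0], [96.0, 263.0], [202.0, 303.0]]
```

View pics/m3.png

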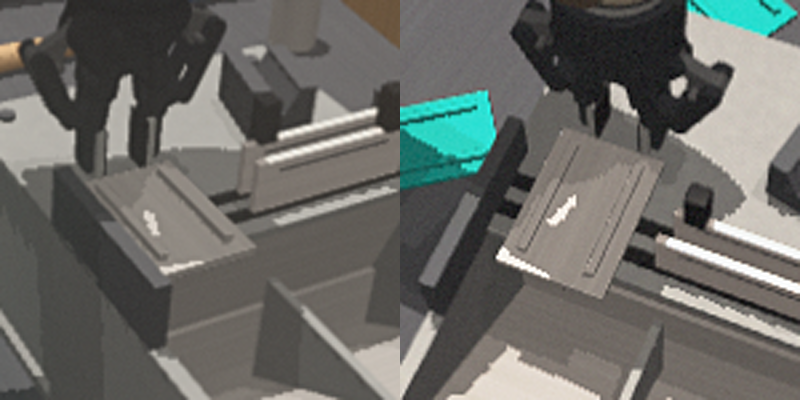

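The plate is square and has followed the fingers: front edge about 20 mm past the deck edge, middle at about -30. The scene crop's front corners (97,263) and (203,298) match the prediction. Now the final 43 mm push, then withdraw at once.

Call:
{"api": "step_arm", "payload": {
  "gripper": [0.35, 0.35, 0.35, 0.35, 0.35, 0.35, 0.35, 0.35, 0.35, 0.35, 0.35, 0.35, 0.35, 0.35, 0.35, 0.35],
  "linear": [
    [0, 0.007, 0],
    [0, 0.014, 0],
    [0, 0.021, 0],
    [0, 0.028, 0],
    [0, 0.035, 0],
    [0, 0.042, 0],
    [0, 0.043, 0],
    [0, 0.013, -0.001],
    [0, -0.027, -0.002],
    [0, -0.067, -0.002],
    [0, -0.067, -0.03],
    [0, -0.067, -0.08],
    [0, -0.067, -0.12],
    [0, -0.067, -0.12],
    [0, -0.067, -0.12],
    [0, -0.067, -0.12]
  ],
  "delta_rot": [
    [0, 0, 0],
    [0, 0, 0],
    [0, 0, 0],
    [0, 0, 0],
    [0, 0, 0],
    [0, 0, 0],
    [0, 0, 0],
    [0, 0, 0],
    [0, 0, 0],
    [0, 0, 0],
    [0, 0, 0],
    [0, 0, 0],
    [0, 0, 0],
    [0, 0, 0],
    [0, 0, 0],
    [0, 0, 0]
  ]
}}

```text
time: 13.02
eef_pos: [0.5071, 0.0891, 0.2685]
tcp_rot: [0.998, 0.064, -0.002, 0.0]
contact_force: [0.8, 0.4, -0.2]
opening: 0.329
```

```bash
python3 - <<'E'
from h import *
import pickle
c=snap('side','s4.png'); w=snap('scene','w4.png'); pickle.dump((c,w),open('c4.pkl','wb'))
cv2.imwrite('pics/m4.png',np.hstack([cv2.resize(c['frame'][200:420,300:520],(400,400),interpolation=2),cv2.resize(w['frame'][230:430,200:400],(400,400),interpolation=2)])[:,:,::-1])
E
```

```text
(no output)
```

View pics/m4.png

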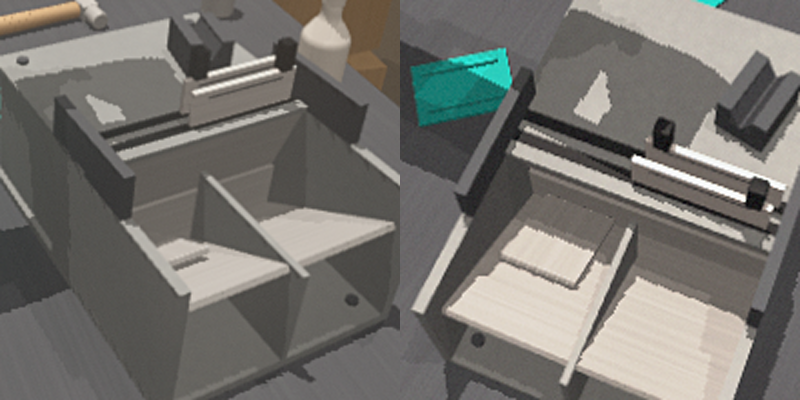

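The plate lies on the near bay's ramp with no ribs visible on its upper face. The near door is open and the vee block is unmoved. One enlarged check, plus frame differences for stillness and for the other objects.

```bash
python3 - <<'E'
from h import *
import pickle
_,w=pickle.load(open('c4.pkl','rb')); w2=ctrl.read_camera('scene')
d=np.abs(w2['frame'].astype(int)-w['frame']).max(2)[290:430,200:400]; print('moving px',(d>40).sum())
c0=pickle.load(open('c0.pkl','rb'))['scene']
f=w2['frame']
cv2.imwrite('pics/m5.png',np.hstack([cv2.resize(f[325:385,235:315],(400,300),interpolation=2),cv2.resize(np.hstack([c0['frame'][250:350,340:420],f[250:350,340:420]]),(400,250),interpolation=2)[:,:,:].copy() if 0 else cv2.resize(np.hstack([c0['frame'][250:350,340:420],f[250:350,340:420]]),(400,300),interpolation=2)])[:,:,::-1])
E
```

```text
moving px 1
```

View pics/m5.png

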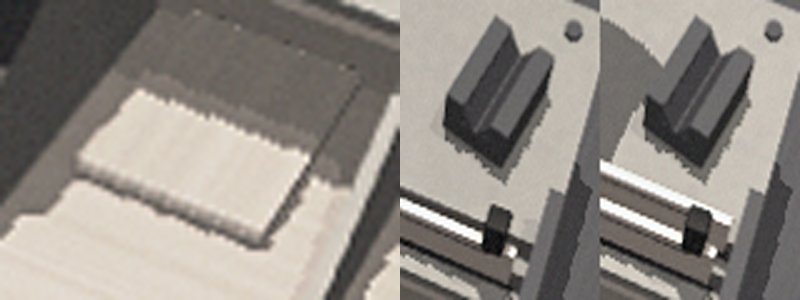

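The plate lies flat on the ramp, plain face up and raised on its ribs, and it is at rest. The vee block and far knob look the same before and after. The gripper is clear, so I'll hand in.

```bash
python3 -c "
from plant import ctrl
print(ctrl.sign_off())"
```

```text
the job is handed in; nothing more can be done
None
```

The ribbed plate is turned over: it rests on the near bay's ramp, plain face up and ribs underneath. I handed the job in at about 13 s of the 54 s allowed; the hand-in reports no verdict.

- **Door:** I gripped the near door's knob and slid it about 101 mm to its end stop, where the force rose to about 8 N. It is still open.
- **Plate:** I eased it square over the deck edge at about 56 mm/s with both fingertips behind it. I withdrew the fingers once its middle was, by my estimate, about 10 mm past the edge.

Last checks:
- **At rest:** two frames in a row showed no movement (1 pixel changed).
- **Face up:** the visible part of the upper face shows no ribs, and a shadow gap shows under its edge. The lower end is in shadow under the deck, so I judged the flip from the rest of the plate.
- **Left alone:** the vee block and far door looked the same before and after, by eye in a side-by-side crop.
- **Robot:** the gripper was clear of everything, and the highest force I read was about 12 N.

No check failed or disagreed.

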